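Set the speed selector and start

TASK

With a fingertip, push the lever of the controller's speed selector round clockwise, click by click, from where it stands to speed 4, the fourth short tick after the long off bar, without going past it; then press the white start button fully down and let it come back up. Touch and push only: do not take the lever between the fingers, do not press start before the speed is set, leave the controller standing where it is, and leave the things around it alone.

Things in the scene. Friction and masses are not known exactly. Their poses are not given: they have to be found in the camera images.
- controller: Bench speed controller: grey box with aluminium face plate, loose on the table, about 1.6 kg, rubber feet. 140 mm along own x, 210 mm along own y, its level top (the deck) 48 mm above the table. Origin: centre of the underside. Own +x points to its back (away from the robot), +y to its left. Selector axis at own (0, +35 mm), start button at own (0, -67 mm).
- selector (a joint): Speed selector lever, turning on a vertical axis. Rad: 0 at the off bar, growing CLOCKWISE seen from above to a stop at 3.665. Eight clicks 0.5236 rad apart: off 0, speed 1 0.524, ... speed 4 2.094, ... speed 7. At the start it stands at off, 1 or 2. About 1 to 3 N at the lever's end pushes it over the hump half-way between clicks; it then snaps ahead of the finger into the next click.
- selector_axis (a point): Point on the selector's axis, at deck height, with the controller's axes. Round it the plate has black marks: a long bar (16 mm) for off, 105 degrees anticlockwise of the controller's own +x (about to its left), then seven short ticks (6 mm) for speeds 1 to 7, each 30 degrees further clockwise; speed 4 is 15 degrees clockwise of own +x.
- lever_end (a point): On top of the lever, 40 mm from the axis, 33 mm above the deck. Own x points outward along the lever, y to its anticlockwise side, z up. The lever is a black bar with a white line on top, 10 mm thick, upright sides from 7 to 33 mm above the deck; it reaches 45 mm from the axis where it points and 17 mm behind, across a hub 28 mm in diameter.
- start_button (a joint): The start button: a white round push button 28 mm in diameter in a black housing, spring-loaded, moving straight down. Value in m: 0 out, 0.006 fully pressed; fully down takes about 4 N and it springs back when let go. It counts as pressed beyond 0.004.
- start_button_top (a point): Centre of the start button's top face (moves down with it).
- turned_knob: A bystander: turned wooden drawer knob, 38 mm wide, 40 mm tall, loose. Origin: centre of its underside.
- bit_cup: A bystander: white plastic cup, 37 mm wide, 56 mm tall, loose. Origin: centre of its underside.
- beech_plug: A bystander: plain beech cylinder, 35 mm wide, 39 mm tall, loose. Origin: centre of its underside.
- ring_stand: A bystander: small wooden stand with an upright ring, base 74 mm wide, 82 mm tall, loose. Origin: centre of its underside.

How it is judged:
On the way, in this order (a step that is already met when the one before it is completed fails the run):
1. the selector rests at speed 4 (value of joint selector between 1.97 and 2.22 rad and value of joint start_button below 0.002 m), for 0.3 s.
2. the start button is pressed with the selector at speed 4 (value of joint selector between 1.97 and 2.22 rad and value of joint start_button above 0.004 m), for 0.05 s.
At the end, for the whole second after the job is handed in: The selector rests at speed 4 (within 0.12 rad of 2.094), the start button has been pressed after that and is back up (within 1.5 mm), the controller and the four bystanders are within 20 mm of where they stood (value of joint selector between 1.97 and 2.22 rad and velocity of joint selector below 0.1 rad/s and value of joint start_button below 0.0015 m and distance of each of controller, turned_knob, bit_cup, beech_plug, ring_stand from where it was at the start of the episode below 0.02 m and linear speed of controller below 0.01 m/s); the robot touches nothing.
It fails at once if the selector is turned past speed 4 (over the hump towards speed 5) (value of joint selector above 2.45 rad).
It fails at once if start is pressed before the speed is set (value of joint start_button above 0.004 m and value of joint selector below 1.9 rad).
It fails at once if the lever is taken between the fingers (y of the grasp point in the frame of lever_end between -0.005 and 0.005 m and x of the grasp point in the frame of lever_end between -0.055 and 0.008 m and z of the grasp point in the frame of lever_end below 0.01 m).
It fails at once if the controller is shoved, lifted or tipped (distance of controller from where it was at the start of the episode above 0.02 m or angle between controller's own z axis and vertical above 0.1 rad).
It fails at once if a bystander is moved or lifted (distance of any of turned_knob, bit_cup, beech_plug, ring_stand from where it was at the start of the episode above 0.02 m).
It also fails if it takes over 51 s, if anything falls off the work surface, if the arm or the gripper's body presses on something with over 40 N, if the wrist force passes 120 N, or if a joint passes its speed limit or range.

ROBOT

A 7-joint arm with a two-finger parallel gripper is mounted at the origin on a cart in front of the work surface, level with it; the furniture and walls round the work are solid. World frame = base frame: x ahead of the robot, y to its left, z up, the work surface at z = 0. Lengths are in m, angles in rad, forces in N, time in s.
With the tool pointing down it reaches from about 0.35 to 0.9 m from the base axis. Payload 19.9 kg.
Tool frame: the origin (TCP) lies between the finger pads; the fingertips stand 11 mm ahead of it and the grasp point (between the pads) lies 8 mm behind it (ctrl.tip_reach is the distance from the TCP to the fingertips, in m); z points along the fingers, y is the line along which they close (so a half turn about z gives the same grasp; the last joint's range is limited). The gripper opens to 94 mm and grips with 3 to 60 N. Pads are 16 mm wide; open, the fingers measure 119 mm over their backs; the gripper's body (75 mm by 177 mm) begins 78 mm behind the grasp point.
Start: joints at [-1.308, 0.417, -0.01, 1.614, 0.005, 1.111, -0.053], TCP at [0.188, 0.596, 0.216] pointing down, gripper open.
Joint ranges: [-2.81, 2.81], [-0.39, 2.02], [-1.27, 1.25], [0.06, 2.57], [-1.19, 4.33], [0.19, 2], [-2.82, 2.82]. Speed limits (rad/s): [1.89, 1.89, 2.39, 2.39, 3.01, 3.01, 3.01].

INTERFACE

Orientations are given as a rotation vector (axis times angle).
In Python, from bench import ctrl gives the robot as it stands.
- The arm moves only by the tool play_rows, never from a script. Its argument "plan" is a list of rows, each an object with "slide": the shift along the tool's x, y, z in m, a list of three; "rotation": the turn, a rotation vector about the tool's x, y, z in degrees, a list of three; "fingers": the opening, from 0 (shut) to 1 (fully open). A call has 1 to 10 rows; each row is the pose to reach, as a shift and turn from the pose commanded when the call began, along the tool's axes at that moment; what a row does not reach only later rows make up. A row lasts 1/8 s, in which the tool goes at most 62.5 mm and 10.7 degrees, less where a joint would pass 70% of its speed; a pose out of reach is approached as far as the arm can. A call with a gripper value outside its range is refused whole. The fingers move at their own pace and stop on an object; "grip_force" is the grip in N (left out, the last holds). Time passes only in rows, so rows that repeat a pose let the fingers close. It gives the time, the measured TCP pose, the force, the opening and the grip force at its end, in the units of the state.
- ctrl.sense(): the state, without advancing time (a new reading comes with each control period).
- ctrl.capture(name): name is "scene" or "top"; returns (picture, depth): 480x640x3 uint8, red, green, blue; 480x640 float32, m along the optical axis (not along the pixel's ray), 0 where there is no reading.
- ctrl.calibration(name): a dict with "fx", "fy", "cx", "cy" (pixels), "world_from_camera" (4x4, takes a point from camera to world coordinates). Camera axes: x right, y up, looking along -z (the intrinsics and any distortion apply to the point x, -y, -z); pixel columns grow to the right and rows downward; lengths in m; the calibration is good to about 2 mm. A picture is of the moment at which its call begins. calibration takes no time and is no camera call.
- ctrl.hand_in(): hands the job in; it is judged then, once.
Trained networks look in the newest picture that a camera, given by its name, has taken for a name from the list of things; names that differ only in an ending like _2 or _b are one class to them, and where a whole thing is asked for, a point or a joint stands for the part that bears it (a point fixed in the world has none). Each returns a list of dicts, best first, with "confidence" (0 to 1); they miss things now and then, are a little off and sometimes report something else, mostly with a low value. They report only what shows in the picture. A call takes as long as a camera call.
- ctrl.find_in(name, camera): "bbox" ([left, top, width, height] in pixels, round what is visible of it).
- ctrl.masks_of(name, camera): "pixels" (480x640 bool, what is visible of it) and "bbox" ([left, top, width, height] in pixels, round what is visible of it).
The state is a dict: "clock": time; "q": joint angles; "joint_velocities": joint speeds; "effort": joint torques, N m; "position": TCP position; "tcp_rot": TCP orientation; "ft_force": force on the tool from outside, world axes, zero at the start; "ft_torque": the same for the moment, N m; "width": opening from 0.0 (shut) to 1.0 (fully open); "gripper_force": force on a finger pad.
Only numpy, scipy, OpenCV 4.12 (cv2) and the standard library are available. Lean on these libraries where they do the work, as an engineer would, in place of code of your own. Each camera call takes 0.05 s, during which the arm holds its last target. There are 200 camera calls.

## Working session

There is one attempt and no reset: what is moved stays moved. The work goes in short steps, Python scripts to look and compute and a tool call to move; the robot and the scene stay as the last step left them, time stands still between calls to the robot, and variables do not carry over. Pictures are saved under pics/ and viewed, at most 10 in all, crops included, and the job is handed in when it is done.

Besides the shell and the picture viewer there is one more tool, called by a JSON object that holds its "op" and its "data". play_rows: Moves the arm, as the interface text tells. Its arguments: {"type":"object","properties":{"plan":{"type":"array"},"grip_force":{"type":"number"}},"required":["plan"]}

```bash
mkdir -p pics; python3 - <<'E'
from bench import ctrl
import cv2, numpy as np
s=ctrl.sense(); print(s['clock'],s['position'],s['tcp_rot'],s['width'],ctrl.tip_reach)
for c in('scene','top'):
    p,d=ctrl.capture(c); cv2.imwrite(f'pics/{c}0.png',p[...,::-1]); np.savez(f'{c}0.npz',p=p,d=d)
    k=ctrl.calibration(c); print(c,{a:np.round(b,4).tolist() for a,b in k.items()})
    for n in('controller','selector','start_button','turned_knob','bit_cup','beech_plug','ring_stand'):
        print(n,[(r['bbox'],round(r['confidence'],2)) for r in ctrl.find_in(n,c)][:2])
E
```

```text
0.0 [0.18746806 0.59587139 0.21584343] [-4.76912526e-01 -3.10506682e+00  1.82816802e-03] 0.9998182549371245 0.011
scene {'fx': 597.1953, 'fy': 597.1953, 'cx': 314.5186, 'cy': 243.2527, 'world_from_camera': [[0.5396, 0.3408, -0.7699, -0.3451], [-0.8419, 0.2121, -0.4961, -0.5564], [-0.0058, 0.9159, 0.4014, 0.6047], [0.0, 0.0, 0.0, 1.0]]}
controller [([249.3, 250.9, 120.6, 62.9], 0.58)]
selector [([271.5, 253.4, 35.3, 18.4], 0.84)]
start_button [([331.2, 264.6, 13.5, 15.5], 0.43)]
turned_knob [([175.1, 265.1, 16.0, 20.6], 0.71)]
bit_cup [([215.9, 239.3, 14.4, 29.1], 0.81)]
beech_plug [([391.7, 312.1, 23.6, 25.6], 0.68)]
ring_stand [([344.3, 231.7, 32.9, 38.9], 0.85)]
top {'fx': 510.4952, 'fy': 510.4952, 'cx': 330.4156, 'cy': 241.5908, 'world_from_camera': [[-0.0248, 0.9972, -0.0711, 0.532], [-0.9996, -0.0258, -0.013, 0.0715], [-0.0148, 0.0708, 0.9974, 1.1712], [0.0, 0.0, 0.0, 1.0]]}
controller [([295.0, 218.5, 100.4, 67.9], 0.94)]
selector [([307.8, 247.1, 28.7, 16.3], 0.79)]
start_button [([307.8, 247.1, 28.5, 18.6], 0.56)]
turned_knob [([219.3, 300.9, 18.2, 16.2], 0.56)]
bit_cup [([224.4, 243.6, 22.2, 16.1], 0.71)]
beech_plug [([440.2, 261.4, 23.3, 17.3], 0.7), ([304.2, 247.2, 30.4, 18.3], 0.38)]
ring_stand [([332.1, 157.5, 33.1, 29.5], 0.76)]
```

```bash
python3 - <<'E'
import cv2
p=cv2.imread('pics/top0.png'); cv2.imwrite('pics/topc.png',cv2.resize(p[205:300,285:410],None,fx=6,fy=6,interpolation=cv2.INTER_CUBIC))
E
```

```text
(no output)
```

View pics/topc.png

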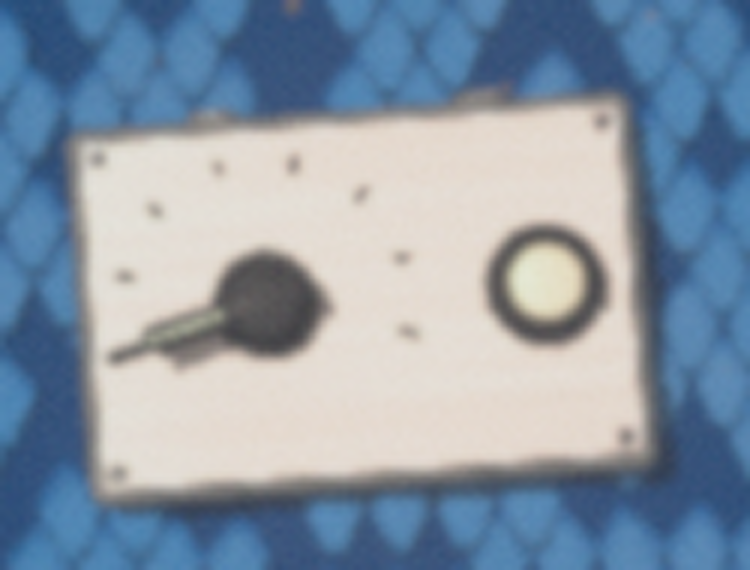

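View pics/top0.png

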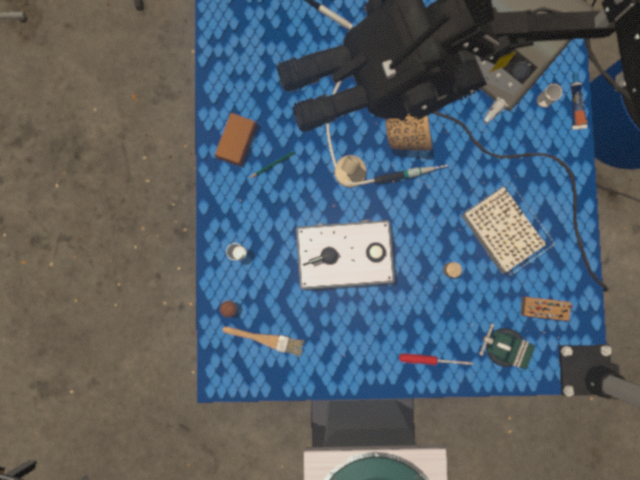

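View pics/scene0.png

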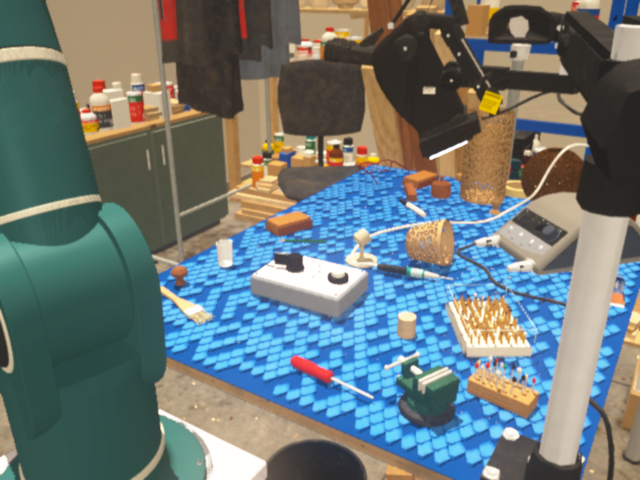

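```bash
cat > h.py <<'E'
import numpy as np
from bench import ctrl
def px2w(cam,uv,z):
    k=ctrl.calibration(cam); T=np.array(k['world_from_camera'])
    uv=np.atleast_2d(uv).astype(float)
    r=np.c_[(uv[:,0]-k['cx'])/k['fx'],-(uv[:,1]-k['cy'])/k['fy'],-np.ones(len(uv))]@T[:3,:3].T
    return T[:3,3]+r*((z-T[2,3])/r[:,2])[:,None]
def w2px(cam,P):
    k=ctrl.calibration(cam); T=np.array(k['world_from_camera'])
    c=(np.atleast_2d(P)-T[:3,3])@T[:3,:3]; return np.c_[k['cx']-k['fx']*c[:,0]/c[:,2],k['cy']+k['fy']*c[:,1]/c[:,2]]
E
python3 - <<'E'
from h import *
from scipy.optimize import least_squares
cr=lambda a:(np.array(a,float)+.5)/6-.5+[285,205]
co=px2w('top',cr([(72,135),(625,97),(655,462),(98,500)]),.048)[:,:2]
print('corners',co.round(4), [np.linalg.norm(co[i]-co[(i+1)%4]).round(4) for i in range(4)])
c=co.mean(0); e=(co[0]-co[1]+co[3]-co[2]); yaw=np.arctan2(e[1],e[0])-np.pi/2
print('centre',c,'yaw',np.degrees(yaw))
R=lambda a:np.array([[np.cos(a),-np.sin(a)],[np.sin(a),np.cos(a)]])
print('axis from body',c+R(yaw)@[0,.035],'button',c+R(yaw)@[0,-.067])
t=px2w('top',cr([(125,275),(155,210),(218,168),(293,163),(360,195),(402,257),(408,332)]),.048)[:,:2]
th=np.radians(105-30*np.arange(1,8))
f=lambda p:((p[:2]+p[3]*np.c_[np.cos(th+p[2]),np.sin(th+p[2])])-t).ravel()
s=least_squares(f,[*(c+R(yaw)@[0,.035]),yaw,.05]);print('tick fit',s.x,np.degrees(s.x[2]),np.abs(s.fun).max())
print('button px z=.06',px2w('top',cr([(547,282)]),.06))
print('lever tip end z=.081',px2w('top',cr([(150,335),(110,355)]),.081))
print('obj',{n:px2w('top',u,.04)[0,:2].round(3) for n,u in dict(knob=(228,309),cup=(235,252),plug=(452,270),ring=(349,172)).items()})
d=np.load('top0.npz')['d'];k=ctrl.calibration('top');T=np.array(k['world_from_camera'])
v,u=np.mgrid[:480,:640];P=np.stack([(u-k['cx'])/k['fx']*d,-(v-k['cy'])/k['fy']*d,-d],-1)@T[:3,:3].T+T[:3,3]
m=(d>0)&(P[...,2]>.12)&(v<300)
Q=P[m];print('tall: x',Q[:,0].min(),'y',Q[:,1].min(),Q[:,1].max(),'z',Q[:,2].min(),Q[:,2].max())
for z0 in(.12,.2,.3,.4,.6):
    w=Q[(Q[:,2]>z0)&(Q[:,0]<.85)&(abs(Q[:,1])<.3)]; print(z0,len(w),w.min(0) if len(w) else '')
for uv in[(372,268-20),(376,253),(329,255),(320,259)]: print(uv,P[uv[1],uv[0]])
E
```

```text
corners [[ 0.6463  0.1601]
 [ 0.655  -0.0439]
 [ 0.5208 -0.0504]
 [ 0.512   0.1533]] [np.float64(0.2042), np.float64(0.1343), np.float64(0.2039), np.float64(0.1345)]
centre [0.5834906  0.05478109] yaw 2.462018010952484
axis from body [0.5819871  0.08974878] button [ 0.58636872 -0.01215706]
tick fit [0.58209665 0.09038165 0.0443246  0.05307235] 2.5396127522381673 0.000576172091679733
button px z=.06 [[ 0.58694486 -0.01219368  0.06      ]]
lever tip end z=.081 [[0.57062416 0.1311528  0.081     ]
 [0.56386561 0.14555664 0.081     ]]
obj {'knob': array([0.469, 0.316]), 'cup': array([0.595, 0.299]), 'plug': array([ 0.543, -0.18 ]), 'ring': array([0.768, 0.041])}
tall: x 0.7374946597240193 y -0.45110565547226855 0.15102003527311245 z 0.12000021190011267 0.6172131364522909
0.12 13893 [ 0.73749466 -0.17995137  0.26127237]
0.2 13893 [ 0.73749466 -0.17995137  0.26127237]
0.3 13838 [ 0.73749466 -0.17995137  0.30003124]
0.4 13318 [ 0.73749466 -0.15198648  0.40018184]
0.6 172 [ 0.81600892 -0.10100488  0.60003229]
(372, 248) [ 0.59453967 -0.00377257  0.0674654 ]
(376, 253) [ 0.58338185 -0.01188747  0.06995431]
(329, 255) [0.58110486 0.08936741 0.08195309]
(320, 259) [0.57310049 0.10883252 0.08064571]
```

{"op": "play_rows", "data": {"plan": [{"slide": [-0.06, -0.045, 0], "rotation": [0, 0, 6], "fingers": 0}, {"slide": [-0.11, -0.08, 0], "rotation": [0, 0, 12], "fingers": 0}, {"slide": [-0.16, -0.12, 0], "rotation": [0, 0, 18], "fingers": 0}, {"slide": [-0.21, -0.155, 0], "rotation": [0, 0, 24], "fingers": 0}, {"slide": [-0.26, -0.19, 0], "rotation": [0, 0, 30], "fingers": 0}, {"slide": [-0.31, -0.23, 0], "rotation": [0, 0, 36], "fingers": 0}, {"slide": [-0.36, -0.265, 0], "rotation": [0, 0, 42], "fingers": 0}, {"slide": [-0.41, -0.3, 0], "rotation": [0, 0, 48], "fingers": 0}, {"slide": [-0.45, -0.33, 0], "rotation": [0, 0, 55], "fingers": 0}, {"slide": [-0.482, -0.355, 0], "rotation": [0, 0, 55], "fingers": 0}], "grip_force": 10}}

```text
clock: 2.05
position: [0.542, 0.1105, 0.2167]
tcp_rot: [1.861, 2.53, 0.0]
ft_force: [0.5, 0.4, 0.8]
width: 0.007
gripper_force: 0.0
```

{"op": "play_rows", "data": {"plan": [{"slide": [0, 0, 0], "rotation": [0, 0, 0], "fingers": 0}, {"slide": [0, 0, 0], "rotation": [0, 0, 0], "fingers": 0}, {"slide": [0, 0, 0], "rotation": [0, 0, 0], "fingers": 0}]}}

```text
clock: 2.42
position: [0.5403, 0.1141, 0.2165]
tcp_rot: [-1.854, -2.536, -0.0]
ft_force: [0.7, 1.0, -0.3]
width: 0.008
gripper_force: 0.0
```

```bash
cat >> h.py <<'E'
from scipy.spatial.transform import Rotation as Ro
A=np.array([.582,.090])
def rel():
    s=ctrl.sense(); R=Ro.from_rotvec(s['tcp_rot']).as_matrix(); p=np.array(s['position'])
    print('t',s['clock'],'pos',p.round(4),'toolx deg',np.degrees(np.arctan2(R[1,0],R[0,0])).round(2),'z',R[:,2].round(3),'w',round(s['width'],3),'F',np.round(s['ft_force'],1),'q7',round(s['q'][6],2))
    print('axis in tool',((np.r_[A,.06]-p)@R).round(4)); return p,R
E
python3 -c "
from h import *; p,R=rel()
print('to pre',((np.array([.5406,.1116,.216])-p)@R).round(4))
import cv2
p,d=ctrl.capture('top'); cv2.imwrite('pics/t1.png',cv2.resize(p[170:320,240:440],None,fx=4,fy=4)[...,::-1])"
```

```text
t 2.425 pos [0.5403 0.1141 0.2165] toolx deg 107.64 z [-0.  0. -1.] w 0.008 F [ 0.7  1.  -0.3] q7 0.18
axis in tool [-0.0356  0.0324  0.1565]
to pre [-0.0024 -0.0005  0.0005]
```

View pics/t1.png

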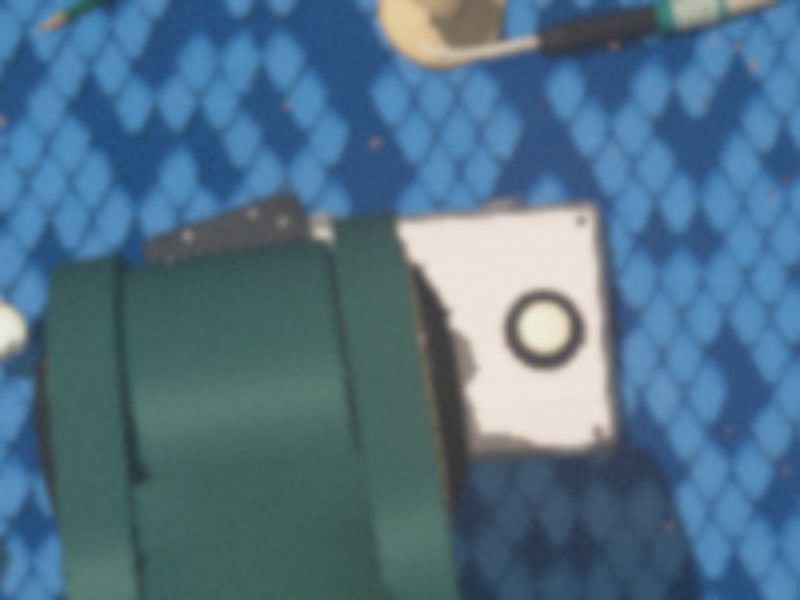

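{"op": "play_rows", "data": {"plan": [{"slide": [-0.0025, 0, 0.04], "rotation": [0, 0, 0], "fingers": 0}, {"slide": [-0.0025, 0, 0.08], "rotation": [0, 0, 0], "fingers": 0}, {"slide": [-0.0025, 0, 0.115], "rotation": [0, 0, 0], "fingers": 0}, {"slide": [-0.0025, 0, 0.135], "rotation": [0, 0, 0], "fingers": 0}, {"slide": [-0.0025, 0, 0.1415], "rotation": [0, 0, 0], "fingers": 0}, {"slide": [-0.0025, 0, 0.1415], "rotation": [0, 0, 0], "fingers": 0}, {"slide": [-0.0025, 0.005, 0.1415], "rotation": [0, 0, 0], "fingers": 0}, {"slide": [-0.0025, 0.01, 0.1415], "rotation": [0, 0, 0], "fingers": 0}, {"slide": [-0.0025, 0.01, 0.1415], "rotation": [0, 0, 0], "fingers": 0}]}}

```text
clock: 3.6
position: [0.5517, 0.1138, 0.0753]
tcp_rot: [1.856, 2.534, 0.001]
ft_force: [0.6, 0.1, 0.5]
width: 0.004
gripper_force: 0.0
```

```bash
python3 -c "
from h import *; rel()
import cv2
p,d=ctrl.capture('scene'); cv2.imwrite('pics/s1.png',cv2.resize(p[215:335,230:390],None,fx=5,fy=5,interpolation=cv2.INTER_CUBIC)[...,::-1])
c=np.array([-33,17.5])
for a in range(3,31,3):
    r=np.radians(a);print(a,(c-np.array([[np.cos(r),-np.sin(r)],[np.sin(r),np.cos(r)]])@c).round(1))"
```

```text
t 3.6 pos [0.5517 0.1138 0.0753] toolx deg 107.55 z [ 0.001  0.    -1.   ] w 0.004 F [0.6 0.1 0.5] q7 0.27
axis in tool [-0.0318  0.0218  0.0153]
3 [0.9 1.8]
6 [1.6 3.5]
9 [2.3 5.4]
12 [2.9 7.2]
15 [3.4 9.1]
18 [ 3.8 11.1]
21 [ 4.1 13. ]
24 [ 4.3 14.9]
27 [ 4.3 16.9]
30 [ 4.3 18.8]
```

View pics/s1.png

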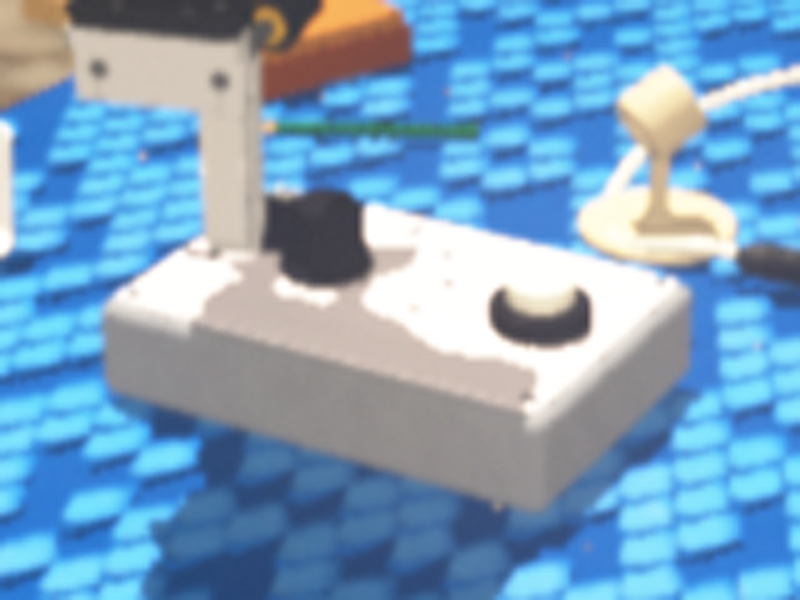

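{"op": "play_rows", "data": {"plan": [{"slide": [0.001, 0.002, 0], "rotation": [0, 0, 0], "fingers": 0}, {"slide": [0.001, 0.0045, 0], "rotation": [0, 0, 0], "fingers": 0}, {"slide": [0.002, 0.0063, 0], "rotation": [0, 0, 3], "fingers": 0}, {"slide": [0.0026, 0.008, 0], "rotation": [0, 0, 6], "fingers": 0}, {"slide": [0.0033, 0.0099, 0], "rotation": [0, 0, 9], "fingers": 0}, {"slide": [0.0039, 0.0117, 0], "rotation": [0, 0, 12], "fingers": 0}, {"slide": [0.0044, 0.0136, 0], "rotation": [0, 0, 15], "fingers": 0}, {"slide": [0.0048, 0.0156, 0], "rotation": [0, 0, 18], "fingers": 0}, {"slide": [0.0051, 0.0175, 0], "rotation": [0, 0, 21], "fingers": 0}, {"slide": [0.0051, 0.0175, 0], "rotation": [0, 0, 21], "fingers": 0}]}}

```text
clock: 4.9
position: [0.5663, 0.1238, 0.0749]
tcp_rot: [2.287, 2.154, -0.0]
ft_force: [0.3, -0.0, -0.4]
width: 0.008
gripper_force: 0.0
```

```bash
python3 -c "
from h import *; rel()
import cv2
p,d=ctrl.capture('scene'); cv2.imwrite('pics/s2.png',cv2.resize(p[215:335,230:390],None,fx=5,fy=5,interpolation=cv2.INTER_CUBIC)[...,::-1])"
```

```text
t 4.9 pos [0.5663 0.1238 0.0749] toolx deg 86.56 z [ 0. -0. -1.] w 0.008 F [ 0.3 -0.  -0.4] q7 -0.05
axis in tool [-0.0328  0.0177  0.0149]
```

View pics/s2.png

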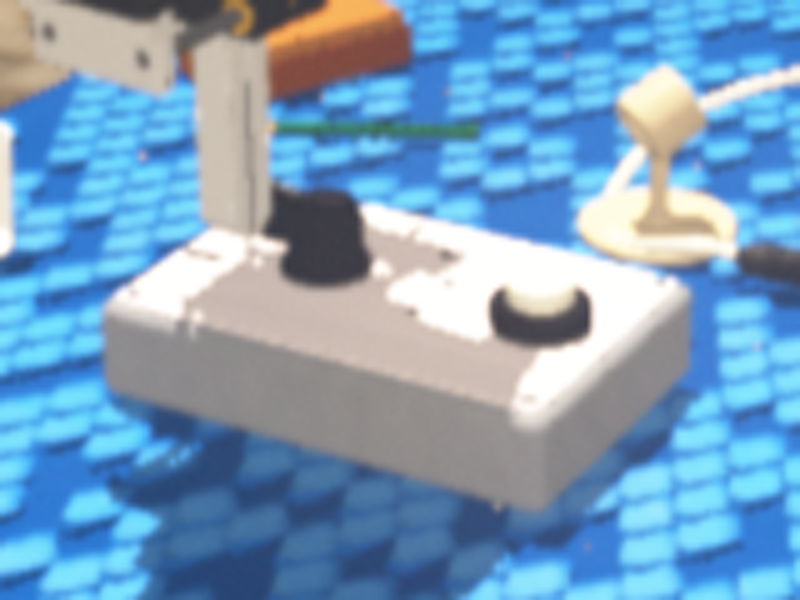

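{"op": "play_rows", "data": {"plan": [{"slide": [0.0009, 0.0018, 0], "rotation": [0, 0, 3], "fingers": 0}, {"slide": [0.0016, 0.0035, 0], "rotation": [0, 0, 6], "fingers": 0}, {"slide": [0.0023, 0.0054, 0], "rotation": [0, 0, 9], "fingers": 0}, {"slide": [0.0029, 0.0072, 0], "rotation": [0, 0, 12], "fingers": 0}, {"slide": [0.0034, 0.0091, 0], "rotation": [0, 0, 15], "fingers": 0}, {"slide": [0.0038, 0.0111, 0], "rotation": [0, 0, 18], "fingers": 0}, {"slide": [0.0041, 0.013, 0], "rotation": [0, 0, 21], "fingers": 0}, {"slide": [0.0043, 0.0149, 0], "rotation": [0, 0, 24], "fingers": 0}, {"slide": [0.0043, 0.0169, 0], "rotation": [0, 0, 27], "fingers": 0}, {"slide": [0.0043, 0.0188, 0], "rotation": [0, 0, 30], "fingers": 0}]}}

```text
clock: 6.2
position: [0.5853, 0.1269, 0.075]
tcp_rot: [-2.767, -1.487, 0.0]
ft_force: [-0.0, -0.6, -0.4]
width: 0.005
gripper_force: 0.0
```

```bash
python3 -c "
from h import *; rel()"
```

```text
t 6.2 pos [0.5853 0.1269 0.075 ] toolx deg 56.52 z [-0.  0. -1.] w 0.005 F [-0.  -0.6 -0.4] q7 -0.49
axis in tool [-0.0325  0.0176  0.015 ]
```

{"op": "play_rows", "data": {"plan": [{"slide": [0.0009, 0.0018, 0], "rotation": [0, 0, 3], "fingers": 0}, {"slide": [0.0016, 0.0035, 0], "rotation": [0, 0, 6], "fingers": 0}, {"slide": [0.0023, 0.0054, 0], "rotation": [0, 0, 9], "fingers": 0}, {"slide": [0.0029, 0.0072, 0], "rotation": [0, 0, 12], "fingers": 0}, {"slide": [0.0034, 0.0091, 0], "rotation": [0, 0, 15], "fingers": 0}, {"slide": [0.0038, 0.0111, 0], "rotation": [0, 0, 18], "fingers": 0}, {"slide": [0.0041, 0.013, 0], "rotation": [0, 0, 21], "fingers": 0}, {"slide": [0.0043, 0.0149, 0], "rotation": [0, 0, 24], "fingers": 0}, {"slide": [0.0043, 0.0169, 0], "rotation": [0, 0, 27], "fingers": 0}, {"slide": [0.0043, 0.0188, 0], "rotation": [0, 0, 30], "fingers": 0}]}}

```text
clock: 7.45
position: [0.6033, 0.12, 0.0749]
tcp_rot: [-3.058, -0.72, 0.0]
ft_force: [-0.3, 0.0, -0.3]
width: 0.007
gripper_force: 0.0
```

```bash
python3 -c "
from h import *; rel()
import cv2
p,d=ctrl.capture('scene'); cv2.imwrite('pics/s3.png',cv2.resize(p[215:335,230:390],None,fx=5,fy=5,interpolation=cv2.INTER_CUBIC)[...,::-1])"
```

```text
t 7.45 pos [0.6033 0.12   0.0749] toolx deg 26.52 z [-0. -0. -1.] w 0.007 F [-0.3  0.  -0.3] q7 -0.91
axis in tool [-0.0325  0.0173  0.0149]
```

View pics/s3.png

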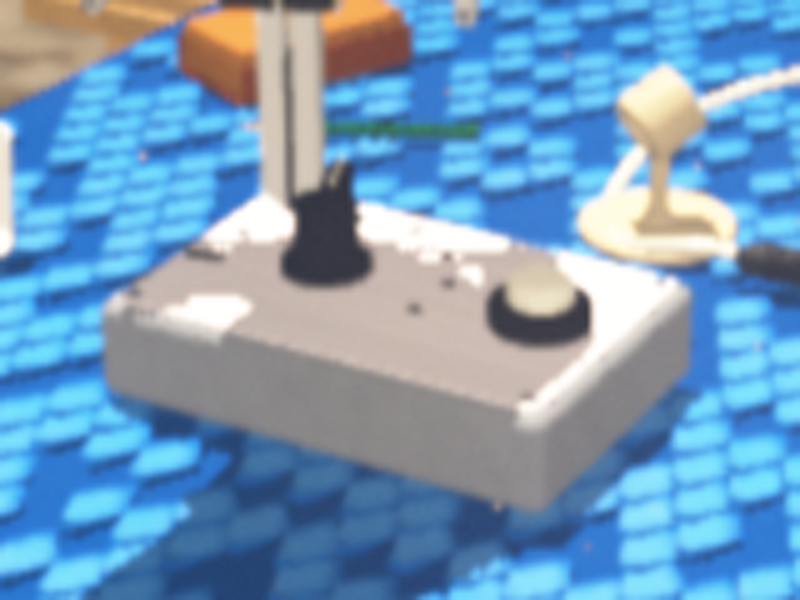

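The lever (crop (335,185)) now points nearly straight back, and the off bar is bare at (205,253), which fits speed 3. I'll make the last click carefully.

{"op": "play_rows", "data": {"plan": [{"slide": [0.0009, 0.0018, 0], "rotation": [0, 0, 3], "fingers": 0}, {"slide": [0.0016, 0.0035, 0], "rotation": [0, 0, 6], "fingers": 0}, {"slide": [0.0023, 0.0054, 0], "rotation": [0, 0, 9], "fingers": 0}, {"slide": [0.0029, 0.0072, 0], "rotation": [0, 0, 12], "fingers": 0}, {"slide": [0.0034, 0.0091, 0], "rotation": [0, 0, 15], "fingers": 0}, {"slide": [0.0038, 0.0111, 0], "rotation": [0, 0, 18], "fingers": 0}, {"slide": [0.0041, 0.013, 0], "rotation": [0, 0, 21], "fingers": 0}, {"slide": [0.0043, 0.0149, 0], "rotation": [0, 0, 24], "fingers": 0}, {"slide": [0.0043, 0.0169, 0], "rotation": [0, 0, 27], "fingers": 0}, {"slide": [0.0043, 0.0169, 0], "rotation": [0, 0, 27], "fingers": 0}]}}

```text
clock: 8.75
position: [0.6147, 0.1067, 0.0749]
tcp_rot: [3.141, -0.01, -0.0]
ft_force: [0.5, -0.6, -0.2]
width: 0.005
gripper_force: 0.0
```

```bash
python3 -c "
from h import *; rel()
import cv2
p,d=ctrl.capture('scene'); cv2.imwrite('pics/s4.png',cv2.resize(p[215:335,230:390],None,fx=5,fy=5,interpolation=cv2.INTER_CUBIC)[...,::-1])"
```

```text
t 8.75 pos [0.6147 0.1067 0.0749] toolx deg -0.37 z [-0. -0. -1.] w 0.005 F [ 0.5 -0.6 -0.2] q7 -1.29
axis in tool [-0.0325  0.0169  0.0149]
```

View pics/s4.png

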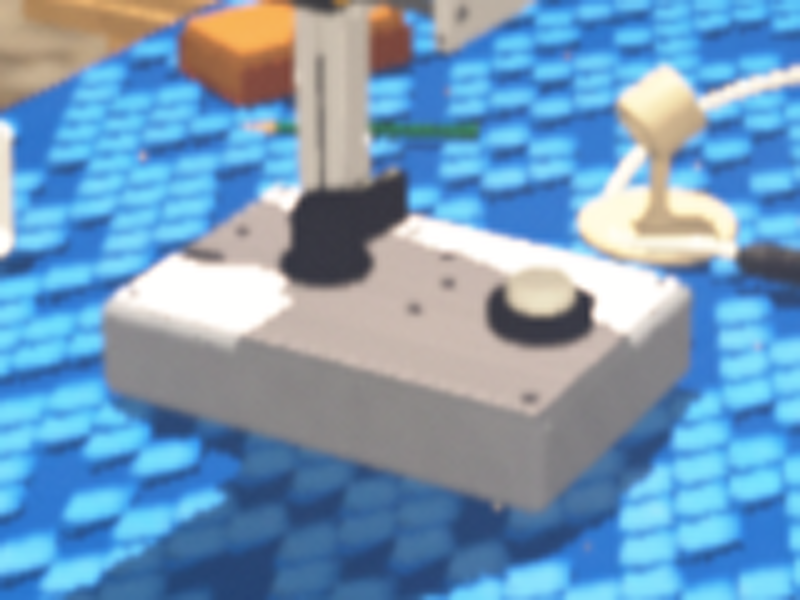

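{"op": "play_rows", "data": {"plan": [{"slide": [0, -0.006, 0], "rotation": [0, 0, 0], "fingers": 0}, {"slide": [0, -0.012, 0], "rotation": [0, 0, 0], "fingers": 0}, {"slide": [0, -0.012, -0.04], "rotation": [0, 0, 0], "fingers": 0}, {"slide": [0, -0.012, -0.08], "rotation": [0, 0, 0], "fingers": 0}, {"slide": [-0.014, 0.03, -0.08], "rotation": [0, 0, 0], "fingers": 0}, {"slide": [-0.02, 0.08, -0.08], "rotation": [0, 0, 0], "fingers": 0}, {"slide": [-0.028, 0.119, -0.08], "rotation": [0, 0, 0], "fingers": 0}, {"slide": [-0.028, 0.119, -0.08], "rotation": [0, 0, 0], "fingers": 0}, {"slide": [-0.028, 0.119, -0.08], "rotation": [0, 0, 0], "fingers": 0}]}}

```text
clock: 9.93
position: [0.586, -0.011, 0.155]
tcp_rot: [-3.141, 0.011, -0.0]
ft_force: [-0.2, -0.4, 0.4]
width: 0.006
gripper_force: 0.0
```

```bash
python3 -c "
from h import *; p,R=rel(); print('to button',((np.array([.5867,-.0122,.0685+.011])-p)@R).round(4))
import cv2
for f in (17.5,-12.5,-42.5):
    P=np.r_[A+.042*np.array([np.cos(np.radians(f)),np.sin(np.radians(f))]),.081]
    print(f,(w2px('scene',P)-[230,215])*5)
p,d=ctrl.capture('scene'); q=ctrl.capture('top')[0]
cv2.imwrite('pics/s5.png',np.hstack([cv2.resize(x,(400,300),interpolation=cv2.INTER_CUBIC) for x in (p[215:335,230:390],q[200:296,280:408])])[...,::-1])"
```

```text
t 9.925 pos [ 0.586 -0.011  0.155] toolx deg -0.4 z [ 0.  0. -1.] w 0.006 F [-0.2 -0.4  0.4] q7 -1.16
axis in tool [-0.0047 -0.1009  0.095 ]
to button [0.0007 0.0013 0.0755]
17.5 [[352.85960651 165.0001287 ]]
-12.5 [[396.44672868 175.24731709]]
-42.5 [[421.84002182 193.59817074]]
```

View pics/s5.png

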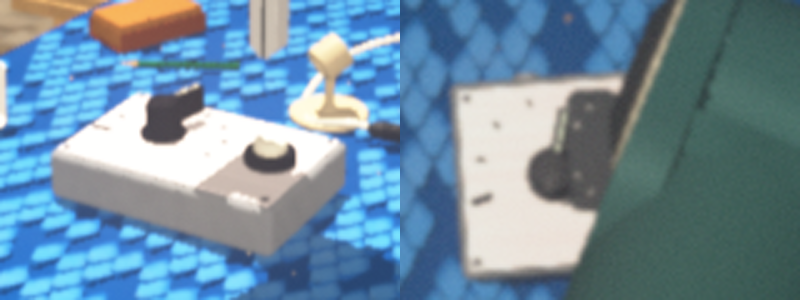

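The lever end is at crop (396,176), and the prediction for speed 4 is (396,175). The top view shows ticks 1–3 clear to its left. Next is the button.

{"op": "play_rows", "data": {"plan": [{"slide": [0.0007, 0.0013, 0.03], "rotation": [0, 0, 0], "fingers": 0}, {"slide": [0.0007, 0.0013, 0.06], "rotation": [0, 0, 0], "fingers": 0}, {"slide": [0.0007, 0.0013, 0.07], "rotation": [0, 0, 0], "fingers": 0}, {"slide": [0.0007, 0.0013, 0.074], "rotation": [0, 0, 0], "fingers": 0}, {"slide": [0.0007, 0.0013, 0.077], "rotation": [0, 0, 0], "fingers": 0}, {"slide": [0.0007, 0.0013, 0.079], "rotation": [0, 0, 0], "fingers": 0}, {"slide": [0.0007, 0.0013, 0.081], "rotation": [0, 0, 0], "fingers": 0}, {"slide": [0.0007, 0.0013, 0.0825], "rotation": [0, 0, 0], "fingers": 0}, {"slide": [0.0007, 0.0013, 0.0825], "rotation": [0, 0, 0], "fingers": 0}]}}

```text
clock: 11.15
position: [0.5871, -0.0132, 0.0745]
tcp_rot: [-3.14, 0.013, -0.002]
ft_force: [-12.2, 3.4, 36.4]
width: 0.003
gripper_force: 18.2
```

{"op": "play_rows", "data": {"plan": [{"slide": [0, 0, -0.004], "rotation": [0, 0, 0], "fingers": 0}, {"slide": [0, 0, -0.01], "rotation": [0, 0, 0], "fingers": 0}, {"slide": [0, 0, -0.04], "rotation": [0, 0, 0], "fingers": 0}, {"slide": [-0.03, 0.04, -0.08], "rotation": [0, 0, 0], "fingers": 0}, {"slide": [-0.06, 0.1, -0.12], "rotation": [0, 0, 0], "fingers": 0}, {"slide": [-0.08, 0.15, -0.14], "rotation": [0, 0, 0], "fingers": 0}, {"slide": [-0.08, 0.2, -0.14], "rotation": [0, 0, 0], "fingers": 0}, {"slide": [-0.08, 0.2, -0.14], "rotation": [0, 0, 0], "fingers": 0}, {"slide": [-0.08, 0.2, -0.14], "rotation": [0, 0, 0], "fingers": 0}]}}

```text
clock: 12.28
position: [0.5048, -0.2124, 0.2123]
tcp_rot: [-3.141, 0.013, 0.0]
ft_force: [0.8, 0.5, -0.2]
width: 0.004
gripper_force: 0.0
```

```bash
python3 -c "
from h import *; rel()
import cv2
q,d=ctrl.capture('top'); print(np.median(d[251:256,374:379]), np.median(np.load('top0.npz')['d'][251:256,374:379]))
p=ctrl.capture('scene')[0]
cv2.imwrite('pics/s6.png',np.hstack([cv2.resize(x,(400,300),interpolation=cv2.INTER_CUBIC) for x in (p[215:335,230:390],q[200:296,280:408])])[...,::-1])"
```

```text
t 12.275 pos [ 0.5048 -0.2124  0.2123] toolx deg -0.48 z [-0.  0. -1.] w 0.004 F [ 0.8  0.5 -0.2] q7 -0.85
axis in tool [ 0.0747 -0.303   0.1524]
1.10101 1.1004779
```

View pics/s6.png

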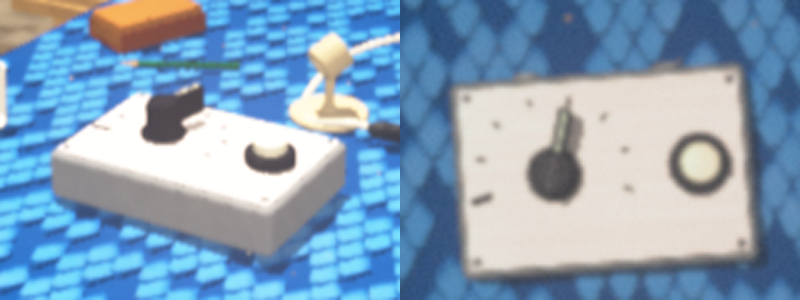

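```bash
python3 -c "
from h import *
d=np.load('top0.npz')['d'];k=ctrl.calibration('top');T=np.array(k['world_from_camera'])
v,u=np.mgrid[:480,:640];P=np.stack([(u-k['cx'])/k['fx']*d,-(v-k['cy'])/k['fy']*d,-d],-1)@T[:3,:3].T+T[:3,3]
r=np.hypot(P[...,0]-.5867,P[...,1]+.0122)
for a,b in((0,.009),(.016,.0185),(.026,.03)):print(a,np.median(P[...,2][(r>=a)&(r<b)]))"
```

```text
0 0.07001529849225585
0.016 0.060078632293608325
0.026 0.048084836092559535
```

```bash
python3 -c "
from bench import ctrl; print(ctrl.hand_in())"
```

```text
the job is handed in; nothing more can be done
None
```

The job is handed in: the selector went from off to speed 4 click by click, then start was pressed to its stop (36 N) and came back up. The last pictures show the lever on tick 4 and the controller where it stood; I did not re-measure the four bystanders, and no verdict came back.

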